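# Check the two corner springs of a tile-stamping bed

### The arm

A 6-joint arm with a two-finger parallel gripper is mounted at the origin on the work surface. World frame = base frame: x ahead of the robot, y to its left, z up, the work surface at z = 0. Lengths are in mm, angles in rad, forces in N, time in s.
With the tool pointing down it reaches from about 400 to 925 mm from the base axis. Payload 12.5 kg.
Tool frame: the origin (TCP) lies at the very end of the fingers, on their centre line; the grasp point (between the pads) lies 19 mm behind it; z points along the fingers, y is the direction in which the jaws open and shut (so a half turn about z gives the same grasp; the last joint's range is limited). The gripper opens to 95 mm and grips with 3 to 60 N. Pads are 20 mm wide; open, the fingers measure 119 mm over their backs; the gripper's body (75 mm by 180 mm) begins 59 mm behind the grasp point.
Start: joints at [-1.414, 0.491, 1.559, -0, 1.092, -0.106], TCP at [162.388, -603.553, 214.661] pointing down, gripper open.
Joint ranges: [-3.1, 3.1], [-0.84, 2.19], [0.05, 2.79], [-1.13, 4.28], [0.06, 2.93], [-2.69, 2.69]. Speed limits (rad/s): [2.22, 2.22, 2.79, 3.14, 3.14, 3.14].

### API

Orientations are given as [roll, pitch, yaw] about the fixed x, y, z axes, in that order (R = Rz(yaw) Ry(pitch) Rx(roll)).
In Python, from cell import env gives the robot as it stands.
- The arm moves only by the shell command python3 -m pendant 'ROWS'. ROWS is JSON, a list that holds one entry, the list of rows, each a list of 5 numbers: the opening, from 0 (shut) to 1 (fully open), then the shift along the tool's x, y, z in m, then the turn about the tool's z in rad. A call has exactly 8 rows; each row is the pose to reach, as a shift and turn from the pose commanded when the call began, along the tool's axes at that moment; what a row does not reach only later rows make up. A row lasts 1/10 s, in which the tool goes at most 50 mm and 8.59 degrees, less where a joint would pass 70% of its speed; a pose out of reach is approached as far as the arm can. A call with a gripper value outside its range is refused whole. The fingers move at their own pace and stop on an object; the grip force is fixed at half the most. Time passes only in rows, so rows that repeat a pose let the fingers close, or fill a call up. It gives the time, the measured TCP pose, the force and the opening at its end, in the units of the state.
- env.state(): the state, without advancing time (a new reading comes with each control period).
- env.read_camera(name): name is "side" or "top" or "wrist"; returns a dict with "image" (480x640x3 uint8, blue, green, red), "range_z" (480x640 float32, mm along the optical axis (not along the pixel's ray), 0 where there is no reading), "fx", "fy", "cx", "cy" (pixels), "rvec" (rotation vector, rad) and "tvec" (3), from world to camera coordinates, as OpenCV has them; the wrist camera has in their place "tool_from_camera" (4x4, takes a point from camera to tool coordinates, whose origin is the TCP and whose axes are the flange's). Camera axes: x right, y down, z forward; pixel columns grow to the right and rows downward; lengths in mm; the calibration is good to about 2 mm. A picture is of the moment at which its call begins: read the wrist's pose just before it.
- env.job_done(): hands the job in, once; it reports no verdict.
The state is a dict: "t": time; "joints": joint angles; "qvel": joint speeds; "tau": joint torques, N m; "eef_pos": TCP position; "tcp_rot": TCP orientation; "ft_force": force on the tool from outside, world axes, zero at the start; "moment": the same for the moment, N m; "opening": opening from 0.0 (shut) to 1.0 (fully open).
Only numpy, scipy, OpenCV 4.12 (cv2) and the standard library are available. Lean on these libraries where they do the work, as an engineer would, in place of code of your own. Each camera call takes 0.05 s, during which the arm holds its last target. There are 200 camera calls.

### The job

Check the springs of the tile-stamping bed: with the fingertips press down the corner with the round wooden pad until the dial's pointer stands at the steel clip on that side of the dial, keep it there for about a second, and let the plate spring back to level; then do the same with the square pad's corner and the clip on the other side, and finish with the plate released. Do not drive the pointer well past a clip, do not touch the dial, and leave the loose things on and around the bed where they are.

Things in the scene. Friction and masses are not known exactly. Their poses are not given: they have to be found in the camera images.
- stamp_bed: fixed stamping bed: grey base plate 425 (x, from -140 to +285) x 300 (y) x 15 mm on the table. Origin on the table under the middle of the tilting plate, z up, x away from the robot at yaw 0. Place and yaw differ from start to start. The dial stands at x +205 mm, y 0, beyond the plate's far corner.
- pivot (a point): middle of the tilting plate's axis, which runs along the bed's x at height 58 mm. The aluminium plate, 180 x 180 x 12 mm, is turned 45 degrees (a diamond), top 67 mm high; it rocks on posts under its near and far corners, and its right and left corners stand on springs that keep it level. A plaster tile mould 86 x 86 x 10 mm is fixed in its middle.
- pointer (a joint): reading of the dial, rad, 6 times the plate's tilt: 0 when the plate is level (black pointer at the long zero tick, pointing along the bed's +x, away from the robot); grows clockwise seen from above (pointer to the right) as the round pad is pressed, goes negative (pointer to the left) as the square pad is pressed. Stops at +-1.8.
- tip (a point): end of the dial's black pointer, 64 mm from the dial's axis, 53.5 mm above the table.
- dial: the dial: a disc 152 mm in diameter lying flat, white face up, face 49 mm high (clips and pointer up to 59 mm); origin on its axis on top of the base plate. Carries pointer and clips. Not to be touched.
- pad_round (a point): centre of the top of the round wooden pad 40 mm in diameter, 10 mm thick, on the plate's right (bed's -y) corner, 106 mm from the plate's axis; 77 mm high at rest. Pressed straight down it meets a spring (0 N at first, about 8 N at 21 mm), sinks about 17.7 mm per rad of the pointer's reading, and springs back to level when let go.
- clip_round (a joint): where the steel clip (the mark) for the round pad sits on the dial's rim, right of the zero tick, as an angle from the zero tick, rad, always positive: the pointer is at the clip when its reading is +this value. Between 0.6 and 1.2, differs from start to start, stays put. The clip is 12 mm wide along the rim.
- mark_round (a point): the point just inside the round pad's clip to which the pointer's end (tip) should come, 64 mm from the dial's axis; its x axis points outward from the dial's axis.
- pad_square (a point): centre of the top of the square wooden pad 38 x 38 mm, 10 mm thick, on the plate's left (bed's +y) corner, 106 mm from the plate's axis; 77 mm high at rest. Pressed straight down it meets a spring (0 N at first, about 8 N at 21 mm), sinks about 17.7 mm per rad of the pointer's reading, and springs back to level when let go.
- clip_square (a joint): where the steel clip (the mark) for the square pad sits on the dial's rim, left of the zero tick, as an angle from the zero tick, rad, always positive: the pointer is at the clip when its reading is -this value. Between 0.6 and 1.2, differs from start to start, stays put. The clip is 12 mm wide along the rim.
- mark_square (a point): the point just inside the square pad's clip to which the pointer's end (tip) should come, 64 mm from the dial's axis; its x axis points outward from the dial's axis.
- wood_stamp: small turned wooden hand stamp, 36 mm wide, 50 mm tall, standing on the base plate beyond the round pad, near the dial; loose, to be left alone. Origin at the middle of its underside.
- test_tile: flat square terracotta tile 42 x 42 x 9 mm lying on the base plate's near right corner; loose, to be left alone. Origin at the middle of its underside.
- slip_jar: small white jar with black cap, 38 mm wide, 45 mm tall, on the base plate's near left corner; loose, to be left alone. Origin at the middle of its underside.
- clay_bowl: pale clay bowl, 124 mm wide, 75 mm tall, on the table to the left; loose, to be left alone. Origin at the middle of its underside.
- brush: brush 200 mm long lying on the table to the right; loose, to be left alone. Origin at the middle of its underside (brush: on the table, within its handle, lying along its x).
- tool_cup: terracotta cup, 72 mm wide, 95 mm tall, on the table to the left; loose, to be left alone. Origin at the middle of its underside.

How it is judged:
By the outcome, as a careful person would: the job done as asked, in the order asked, and still so for the second after the job is handed in, with the robot touching nothing.
It also fails if it takes over 45 s, if anything falls off the work surface, if the arm or the gripper's body presses on something with over 40 N, if the wrist force passes 120 N, or if a joint passes its speed limit or range.

## Working session

There is one attempt and no reset: what is moved stays moved. The work goes in short steps, Python scripts to look and compute and a shell command to move; the robot and the scene stay as the last step left them, time stands still between calls to the robot, and variables do not carry over. Pictures are saved under pics/ and viewed, about 8 in all and at most 12, crops included, and the job is handed in when it is done.

```bash
mkdir -p pics; ls; cat > h.py <<'E'
import numpy as np, cv2
from cell import env
def cam(n):
    c=env.read_camera(n); return c
def w2c(c):
    R,_=cv2.Rodrigues(np.array(c["rvec"],float)); return R,np.array(c["tvec"],float).ravel()
def on_plane(c,u,v,z):
    R,t=w2c(c); d=R.T@np.array([(u-c["cx"])/c["fx"],(v-c["cy"])/c["fy"],1]); o=-R.T@t
    return o+d*(z-o[2])/d[2]
def proj(c,p):
    R,t=w2c(c); q=R@np.array(p,float)+t; return q[0]/q[2]*c["fx"]+c["cx"],q[1]/q[2]*c["fy"]+c["cy"]
E
python3 - <<'E'
from h import *
print(env.state())
for n in("top","side"):
    c=cam(n); cv2.imwrite(f"pics/{n}0.png",c["image"]); R,t=w2c(c); print(n,-R.T@t,R.tolist(),c["fx"],c["cx"],c["cy"])
E
```

```text
pics
{'t': 0.0, 'joints': array([-1.41361648e+00,  4.91573265e-01,  1.55945560e+00, -1.43064381e-05,
        1.09168499e+00, -1.05598656e-01]), 'qvel': array([ 0.00060525, -0.00047314, -0.00178158,  0.00091891, -0.00055292,
       -0.00028898]), 'tau': array([ 1.34032667e-03, -6.12647724e+01, -2.58175063e+01,  6.93055429e-02,
        4.82429273e-02, -1.15897315e-04]), 'eef_pos': array([ 162.33404728, -603.2982251 ,  214.05111085]), 'tcp_rot': array([-3.14047635e+00, -1.05560795e-04,  2.62785050e-01]), 'ft_force': array([ 0.06818514, -0.12549892,  0.44982354]), 'moment': array([-0.03894415,  0.02964272,  0.0488362 ]), 'opening': 1.0009436319895935}
top [ 391.19039327  -21.32170131 1068.32025238] [[-0.026194449887393056, -0.9996288371391673, -0.007485903745898151], [-0.9822993315584856, 0.027128320503596925, -0.1853431343384656], [0.18547742184656668, 0.0024984368013056257, -0.9826453499603509]] 435.0098757165819 322.59955267835835 242.08170898208073
side [   91.86201373 -1461.88958264  1034.04666819] [[0.9462560468775257, -0.3230411893875049, -0.01561677645431328], [-0.1862974619113946, -0.5049613745653188, -0.8427972863521075], [0.26437236889109705, 0.8004113943193275, -0.5380045077977503]] 583.2932770037997 312.9693814794767 248.93097240802592
```

View pics/top0.png

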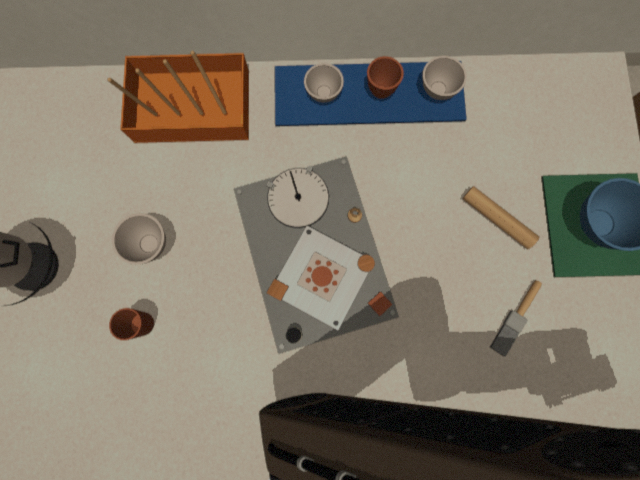

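View pics/side0.png

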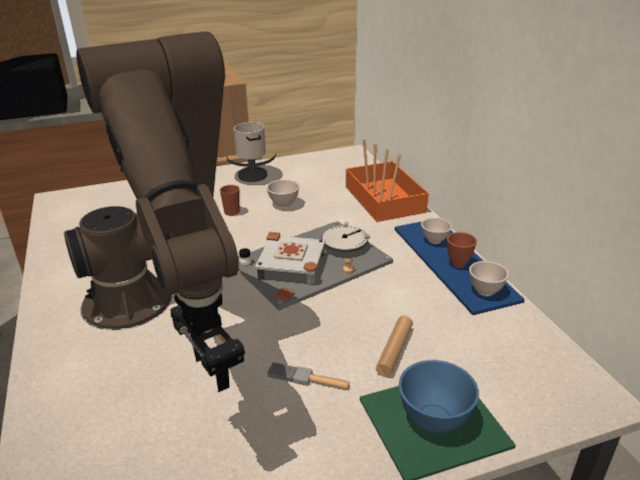

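Top view: dial axis at about (298,197), round pad (367,264), square pad (278,290), mould centre (322,276). The bed is free of the arm. Next I locate these points and zoom in on the dial.

```bash
python3 - <<'E'
from h import *
c=cam("top")
D=on_plane(c,298,197,55);r=on_plane(c,367,264,77);s=on_plane(c,278,290,77);m=on_plane(c,322,276,77)
print(D,r,s,m,np.linalg.norm(r-s),np.linalg.norm(D-m))
d=s-r;print("yaw from pads",np.arctan2(-d[0],d[1]),"from dial",np.arctan2(*(D-m)[1::-1]))
im=c["image"][150:310,225:405]
cv2.imwrite("pics/crop.png",cv2.resize(im,None,fx=4,fy=4,interpolation=cv2.INTER_CUBIC))
w=cam("wrist");print(w["tool_from_camera"],w["fx"],w["cx"],w["cy"])
E
```

```text
[695.03264166  37.83033679  55.        ] [ 524.30860512 -119.34499246   77.        ] [470.27327635  85.47017473  77.        ] [499.48284302 -15.36494334  77.        ] 211.8232033225285 203.84666192900244
yaw from pads 0.25794736208817115 from dial 0.26560230776971977
[[ 1.15807452e-03 -9.62733207e-01 -2.70450422e-01  7.69865458e+01]
 [ 9.99999140e-01  9.48271149e-04  9.06418985e-04 -4.36047517e-01]
 [-6.16179324e-04 -2.70451239e-01  9.62733477e-01 -1.70370944e+02]
 [ 0.00000000e+00  0.00000000e+00  0.00000000e+00  1.00000000e+00]] 355.5102454072274 322.3087712917821 238.51150347062617
```

View pics/crop.png

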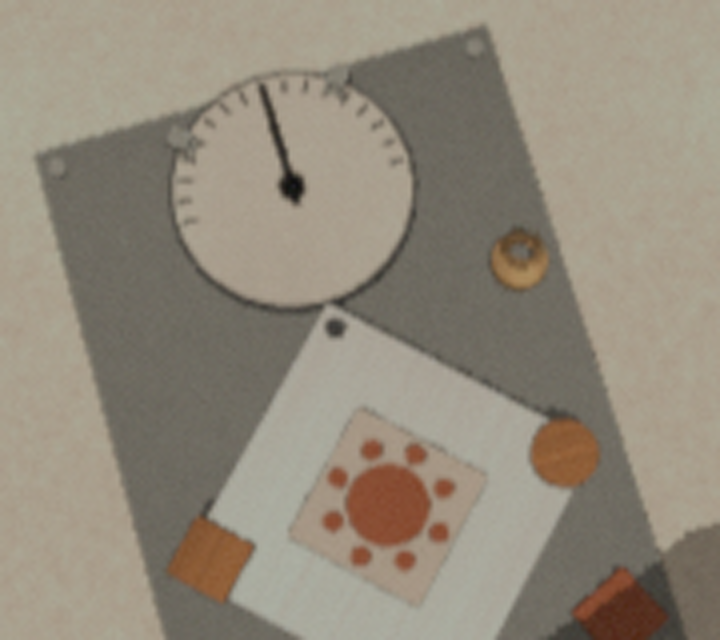

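Yaw is about 0.26 from both pads and dial (pad separation 211.8 vs 212, dial–pivot 203.8 vs 205: consistent), nearly the tool's own yaw. Clips at about (340,78) and (180,137) in the crop. I'm going above the dial side for a close look with the wrist camera, shutting the fingers on the way.

```bash
python3 -m pendant '[[[0,0.57,-0.48,0,0],[0,0.57,-0.48,0,0],[0,0.57,-0.48,0,0],[0,0.57,-0.48,0,0],[0,0.57,-0.48,0,0],[0,0.57,-0.48,0,0],[0,0.57,-0.48,0,0],[0,0.57,-0.48,0,0]]]'
```

```text
t: 1.0
eef_pos: [391.7, -273.5, 214.8]
tcp_rot: [3.141, -0.0, 0.262]
ft_force: [0.4, -0.9, 0.2]
opening: 0.38
```

```bash
python3 -m pendant '[[[0,0.27,-0.22,0.01,0],[0,0.27,-0.22,0.01,0],[0,0.27,-0.22,0.01,0],[0,0.27,-0.22,0.01,0],[0,0.27,-0.22,0.01,0],[0,0.27,-0.22,0.01,0],[0,0.27,-0.22,0.01,0],[0,0.27,-0.22,0.01,0]]]'
python3 - <<'E'
from h import *
s=env.state(); print(s["eef_pos"],s["tcp_rot"],s["opening"])
c=cam("wrist"); np.savez("look1.npz",p=s["eef_pos"],r=s["tcp_rot"],**{k:c[k] for k in("image","range_z","fx","fy","cx","cy","tool_from_camera")})
cv2.imwrite("pics/wrist1.png",c["image"])
E
```

```text
t: 1.8
eef_pos: [596.5, 11.5, 203.9]
tcp_rot: [-3.141, -0.0, 0.267]
ft_force: [-0.3, -0.5, 0.0]
opening: 0.003
[596.53286543  11.53224404 203.89550436] [-3.14114830e+00 -4.80098115e-04  2.67035445e-01] 0.0025215380781609038
```

View pics/wrist1.png

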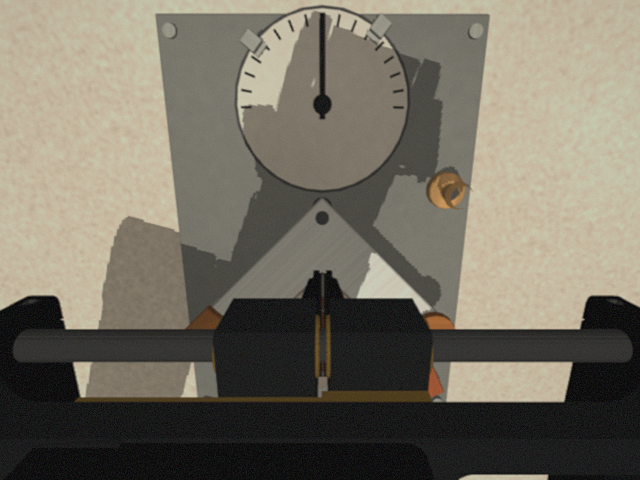

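The wrist view shows the dial well: axis (322,104), pointer end (322,12), left clip centre about (253,41), right clip about (379,27). Working out the angles, using a segmentation of the clips as a cross-check.

```bash
python3 - <<'E'
from h import *
from scipy.spatial.transform import Rotation as Ro
d=np.load("look1.npz"); T=d["tool_from_camera"];Rw=Ro.from_euler("xyz",d["r"]).as_matrix()
def pl(u,v,z):
    a=Rw@T[:3,:3]@np.array([(u-d["cx"])/d["fx"],(v-d["cy"])/d["fy"],1]);o=d["p"]+Rw@T[:3,3]
    return (o+a*(z-o[2])/a[2])[:2]
ax=pl(322,104,54);tip=pl(322,12,53.5);L=pl(253,41,57);R=pl(379,27,57)
an=lambda p:np.arctan2(*(p-ax)[::-1])
for n,p in(("tip",tip),("L",L),("R",R)):print(n,p,np.linalg.norm(p-ax),an(p)-an(tip))
print("axis",ax,"bed yaw",an(tip))
for n,uv in(("wood stamp",(447,190)),("plate far corner",(322,202))): print(n,pl(*uv,65))
e=np.array([np.cos(an(tip)),np.sin(an(tip))]);n=np.array([-e[1],e[0]])
piv=ax-205*e;print("pivot",piv,"round",piv-106*n,"square",piv+106*n)
im=d["image"];cv2.imwrite("pics/clips.png",cv2.resize(im[0:115,225:415],None,fx=4,fy=4,interpolation=cv2.INTER_CUBIC))
rz=d["range_z"];print(rz[36:46:3,248:258:3],rz[22:32:3,374:384:3],rz[60,300])
E
```

```text
tip [764.19457538  58.08344113] 68.72986367478275 0.0
L [728.74506919 105.73301655] 72.70611348878116 0.8649725456767061
R [765.04992526  11.35689448] 72.94284858463828 -0.6698066652276462
axis [697.91755435  39.88589614] bed yaw 0.2679644819056742
wood stamp [658.0390968  -83.88875796]
plate far corner [619.04638294  18.22318168]
pivot [500.23362796 -14.3917719 ] round [ 528.29915387 -116.60882652] square [472.16810205  87.82528272]
[[282.89294 282.83398 282.2792  282.9665 ]
 [283.77197 283.2077  283.0024  284.0048 ]
 [283.25885 285.09558 283.3756  283.47784]
 [282.59058 283.99832 284.30682 284.66965]] [[278.9917  277.84613 278.71878 280.0745 ]
 [280.92825 282.50604 280.0557  281.01895]
 [281.3047  281.3176  280.77127 280.32327]
 [282.76324 281.293   282.01382 280.63983]] 295.9509
```

View pics/clips.png

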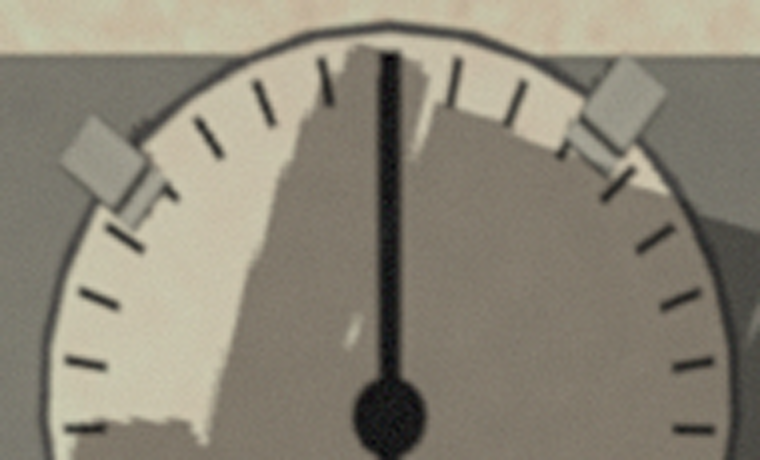

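Interpolating between the ticks (0.2 rad spacing), clip_round ≈ 0.68 and clip_square ≈ 0.87. This fits the plane-based 0.67/0.865. The round pad is at about (526,-118), and the expected sink is about 12.0 mm. Moving above it.

```bash
python3 -m pendant '[[[0,-0.05,0.052,0,0],[0,-0.102,0.106,0,0],[0,-0.102,0.106,0.03,0],[0,-0.102,0.106,0.07,0],[0,-0.102,0.106,0.109,0],[0,-0.102,0.106,0.109,0],[0,-0.102,0.106,0.109,0],[0,-0.102,0.106,0.109,0]]]'
python3 - <<'E'
from h import *
s=env.state(); print(s["t"],s["eef_pos"],s["tcp_rot"],s["ft_force"])
a=cam("top");b=cam("side")
A=cv2.resize(a["image"][150:310,225:405],None,fx=2.2,fy=2.2,interpolation=cv2.INTER_CUBIC)
B=cv2.resize(b["image"][195:305,230:400],None,fx=2.33,fy=3.2,interpolation=cv2.INTER_CUBIC)
cv2.imwrite("pics/hover.png",np.hstack([A,cv2.resize(B,(396,A.shape[0]))]))
E
```

```text
t: 2.65
eef_pos: [524.3, -121.9, 97.5]
tcp_rot: [3.14, -0.002, 0.263]
ft_force: [-0.4, -0.4, 0.7]
opening: 0.002
2.65 [ 524.28087256 -121.89918755   97.51898719] [ 3.13999880e+00 -2.05691028e-03  2.62860447e-01] [-0.39109475 -0.39914446  0.65846748]
```

View pics/hover.png

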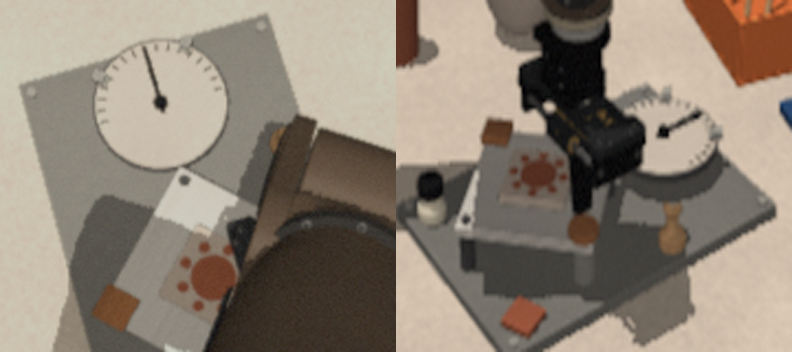

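The top camera keeps the dial in clear view, with the fingers over the round pad. Writing a pointer reader for the top camera and checking it at level.

```bash
cat >> h.py <<'E'
from scipy.ndimage import map_coordinates
AX=np.array([695.0,37.8])
def pointer(yaw=0.0,n=1,save=None):
    out=[]
    for _ in range(n):
        c=cam("top"); g=c["image"].astype(float).mean(2)
        th=np.arange(-1.6,1.6,.01); prof=[]
        for a in th:
            P=[proj(c,[AX[0]+r*np.cos(yaw-a),AX[1]+r*np.sin(yaw-a),53.5]) for r in range(16,50,2)]
            P=np.array(P); prof.append(map_coordinates(g,[P[:,1],P[:,0]],order=1).mean())
        prof=np.array(prof); i=prof.argmin(); w=np.clip(np.median(prof)-prof-20,0,None); w[abs(th-th[i])>.25]=0
        out.append((w*th).sum()/w.sum())
    if save: cv2.imwrite(save,cv2.resize(c["image"][155:235,255:345],None,fx=6,fy=6,interpolation=cv2.INTER_CUBIC))
    return np.round(out,3)
E
python3 - <<'E'
from h import *
p=pointer(n=2); print("level raw",p)
c=cam("top"); f=lambda x,y,z:on_plane(c,225+x/4,150+y/4,z)[:2]-AX
for n,x,y in(("tip",263,87),("Rbox",339,78),("Lbox",180,137),("axis",292,187)): v=f(x,y,55); print(n,np.hypot(*v),np.arctan2(v[1],v[0]))
E
python3 -m pendant '[[[0,0,0,0.005,0],[0,0,0,0.01,0],[0,0,0,0.015,0],[0,0,0,0.019,0],[0,0,0,0.022,0],[0,0,0,0.025,0],[0,0,0,0.028,0],[0,0,0,0.028,0]]]'
python3 - <<'E'
from h import *
s=env.state(); print(s["t"],s["eef_pos"],s["ft_force"]); print(pointer(n=2))
E
```

```text
level raw [-0.278 -0.278]
tip 66.7890775563786 0.2536715777008528
Rbox 75.2555456867518 -0.40765129852277365
Lbox 75.81639824653858 1.103145675800402
axis 0.660652484428464 0.030994473313276948
t: 3.7
eef_pos: [523.8, -121.8, 67.5]
tcp_rot: [3.141, -0.0, 0.263]
ft_force: [0.1, -3.2, 3.5]
opening: 0.003
3.7 [ 523.75585613 -121.81368349   67.50708333] [ 0.12634534 -3.19249802  3.46882409]
[0.225 0.212]
```

Reading 0.50 at a 9.5 mm sink, as expected. About 3 mm more to 0.68.

```bash
python3 -m pendant '[[[0,0,0,0.001,0],[0,0,0,0.002,0],[0,0,0,0.003,0],[0,0,0,0.003,0],[0,0,0,0.003,0],[0,0,0,0.003,0],[0,0,0,0.003,0],[0,0,0,0.003,0]]]'
python3 - <<'E'
from h import *
s=env.state(); print(s["t"],s["eef_pos"],s["ft_force"]); print(pointer(n=2,save="pics/press1.png")+.278)
E
```

```text
t: 4.6
eef_pos: [523.7, -121.6, 64.7]
tcp_rot: [3.141, -0.0, 0.263]
ft_force: [1.0, -2.9, 4.9]
opening: 0.002
4.6 [ 523.67539891 -121.57889989   64.68823384] [ 0.96726548 -2.90054068  4.87537615]
[0.649 0.649]
```

View pics/press1.png

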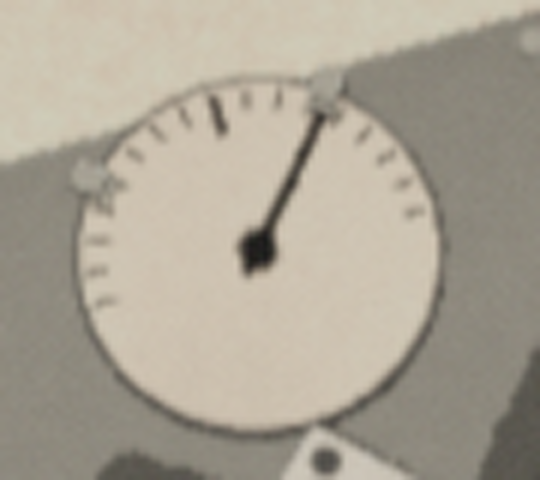

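The pointer's end at (323,113) meets the round side's clip lip at (325,105), so it is at the clip. The estimate of 0.68 asks for about 0.4 mm more. I apply that and hold.

```bash
python3 -m pendant '[[[0,0,0,0.0004,0],[0,0,0,0.0004,0],[0,0,0,0.0004,0],[0,0,0,0.0004,0],[0,0,0,0.0004,0],[0,0,0,0.0004,0],[0,0,0,0.0004,0],[0,0,0,0.0004,0]]]'
python3 - <<'E'
from h import *
print(pointer(n=3)+.278)
E
python3 -m pendant '[[[0,0,0,0,0],[0,0,0,0,0],[0,0,0,0,0],[0,0,0,-0.004,0],[0,0,0,-0.009,0],[0,0,0,-0.014,0],[0,0,0,-0.02,0],[0,0,0,-0.035,0]]]'
python3 - <<'E'
from h import *
s=env.state();print(s["t"],s["eef_pos"],s["ft_force"],pointer(n=2)+.278)
E
```

```text
t: 5.5
eef_pos: [523.6, -121.5, 64.2]
tcp_rot: [3.141, -0.0, 0.263]
ft_force: [2.4, -3.4, 5.0]
opening: 0.004
[0.674 0.674 0.673]
t: 6.45
eef_pos: [522.6, -121.2, 98.9]
tcp_rot: [-3.14, 0.002, 0.263]
ft_force: [-0.1, 0.2, -0.3]
opening: 0.008
6.45 [ 522.63941117 -121.16806353   98.87535622] [-0.06451399  0.18122506 -0.26345915] [0.    0.001]
```

Held at 0.65–0.67 for over a second, then sprang back to 0.000. Now over to the square pad at about (470,88).

```bash
python3 -m pendant '[[[0,0,0,-0.02,0],[0,0.002,-0.05,-0.03,0],[0,0.003,-0.1,-0.03,0],[0,0.004,-0.15,-0.03,0],[0,0.004,-0.2,-0.03,0],[0,0.004,-0.216,-0.02,0],[0,0.004,-0.216,0,0],[0,0.004,-0.216,0,0]]]'
python3 - <<'E'
from h import *
s=env.state();print(s["t"],s["eef_pos"],s["ft_force"],pointer(n=1)+.278)
a=cam("top");b=cam("side")
A=cv2.resize(a["image"][150:310,225:405],None,fx=2.2,fy=2.2,interpolation=cv2.INTER_CUBIC)
B=cv2.resize(b["image"][195:305,230:400],(396,A.shape[0]))
cv2.imwrite("pics/hover2.png",np.hstack([A,B]))
E
```

```text
t: 7.35
eef_pos: [469.9, 88.7, 97.5]
tcp_rot: [-3.141, 0.004, 0.264]
ft_force: [-0.1, -0.5, 1.9]
opening: 0.003
7.35 [469.87472053  88.68430806  97.48747573] [-0.09481568 -0.46664845  1.8908052 ] [0.]
```

View pics/hover2.png

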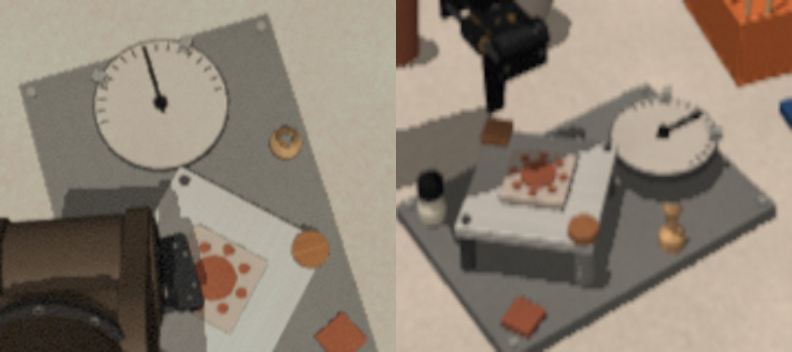

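Fingers stand over the square pad (side view, tip (495,108), pad (497,131)), and the dial is visible. Descending to just short of the clip first.

```bash
python3 -m pendant '[[[0,0,0,0.009,0],[0,0,0,0.016,0],[0,0,0,0.02,0],[0,0,0,0.024,0],[0,0,0,0.028,0],[0,0,0,0.031,0],[0,0,0,0.0325,0],[0,0,0,0.0325,0]]]'
python3 - <<'E'
from h import *
s=env.state();print(s["t"],s["eef_pos"],s["ft_force"],pointer(n=2)+.278)
E
```

```text
t: 8.3
eef_pos: [471.2, 88.3, 66.7]
tcp_rot: [-3.141, 0.0, 0.263]
ft_force: [-1.3, 4.1, 4.6]
opening: 0.005
8.3 [471.23722149  88.25833267  66.66868289] [-1.32494831  4.10401191  4.61303435] [-0.56  -0.551]
```

```bash
python3 -m pendant '[[[0,0,0,0.002,0],[0,0,0,0.004,0],[0,0,0,0.0048,0],[0,0,0,0.0048,0],[0,0,0,0.0048,0],[0,0,0,0.0048,0],[0,0,0,0.0048,0],[0,0,0,0.0048,0]]]'
python3 - <<'E'
from h import *
s=env.state();print(s["t"],s["eef_pos"],s["ft_force"],pointer(n=2,save="pics/press2.png")+.278)
E
```

```text
t: 9.2
eef_pos: [471.3, 88.3, 62.1]
tcp_rot: [-3.142, -0.0, 0.263]
ft_force: [-1.1, 5.1, 5.7]
opening: 0.004
9.2 [471.3172296   88.28201218  62.1380328 ] [-1.0930788   5.13060165  5.66376217] [-0.802 -0.802]
```

View pics/press2.png

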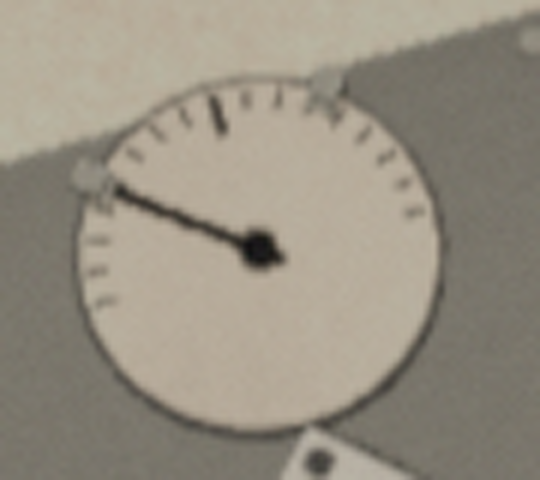

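The pointer's end at (118,190) meets the left clip's lip at (103,190). My reader's 0.80 disagrees with the sink (14.9 mm, so about 0.84), so I check its scale against the ticks and clips in the same picture.

```bash
python3 - <<'E'
from h import *
c=cam("top")
def P(x,y,z): return on_plane(c,255+(x+.5)/6-.5,155+(y+.5)/6-.5,z)[:2]
ax=P(258.5,250,56)
an=lambda x,y,z:(lambda v:(round(np.hypot(*v),1),round(np.arctan2(v[1],v[0]),3)))(P(x,y,z)-ax)
print("axis",ax)
for n,x,y,z in(("zero tick",218,115,49),("tL.4",157,135,49),("tL.6",136,157,49),("tL1.2",98,241,49),("tL1.4",95,271,49),("tR.8",363,136,49),("tR1.2",402,183,49),("tR1.4",414,213,49),
 ("ptr sq",118,190,53.5),("boxL",90,178,58),("lipL",105,186,55),("ptr rd",323,113,53.5),("boxR",330,86,58),("lipR",325,103,55)): print(n,*an(x,y,z))
# line fit of dark pointer pixels
g=c["image"].mean(2);pts=[]
for v in range(165,225):
  for u in range(265,335):
    q=on_plane(c,u,v,53.5)[:2]-ax;r=np.hypot(*q)
    if 14<r<56 and g[v,u]<120: pts.append(np.r_[q,140-g[v,u]])
pts=np.array(pts);s=(pts[:,:2]*pts[:,2:]).sum(0);print(len(pts),"pointer dir",np.arctan2(s[1],s[0]))
E
```

```text
axis [696.63735858  38.54821825]
zero tick 62.1 0.262
tL.4 66.5 0.669
tL.6 65.8 0.859
tL1.2 66.0 1.453
tL1.4 67.0 1.643
tR.8 65.5 -0.718
tR1.2 65.2 -1.113
tR1.4 65.0 -1.323
ptr sq 63.2 1.118
boxL 74.6 1.134
lipL 68.3 1.132
ptr rd 64.0 -0.436
boxR 74.3 -0.42
lipR 67.8 -0.426
36 pointer dir 1.0652715978280574
```

The tick labels come out with slope ≈ 1 and bed yaw ≈ 0.265. The clips are at ≈ 0.87 (square) and 0.69 (round). The pointer now stands at 0.80 (line fit) to 0.85 (tip), so it needs about 0.6 mm more, then a hold.

```bash
python3 -m pendant '[[[0,0,0,0.0006,0],[0,0,0,0.0006,0],[0,0,0,0.0006,0],[0,0,0,0.0006,0],[0,0,0,0.0006,0],[0,0,0,0.0006,0],[0,0,0,0.0006,0],[0,0,0,0.0006,0]]]'
python3 - <<'E'
from h import *
s=env.state();print(s["t"],s["eef_pos"],s["ft_force"],pointer(n=1)+.278)
c=cam("top");cv2.imwrite("pics/press2b.png",cv2.resize(c["image"][170:210,260:310],None,fx=12,fy=12,interpolation=cv2.INTER_CUBIC))
E
```

```text
t: 10.15
eef_pos: [471.3, 88.3, 61.6]
tcp_rot: [-3.142, -0.0, 0.263]
ft_force: [-1.4, 6.1, 7.8]
opening: 0.005
10.15 [471.30138251  88.28778433  61.56277973] [-1.39093486  6.08797823  7.79270854] [-0.832]
```

View pics/press2b.png

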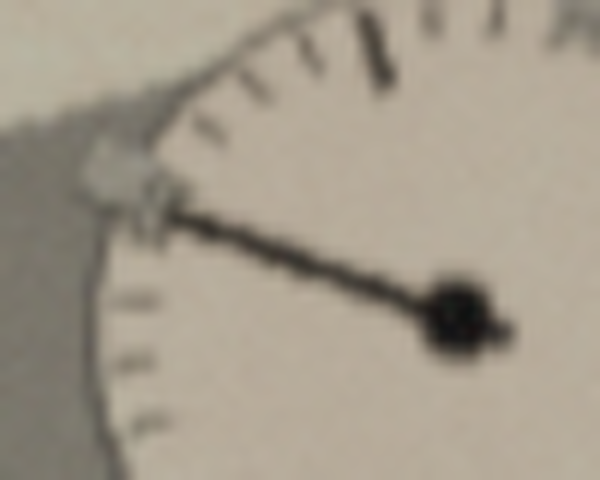

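The pointer's end at (172,216) points at the middle of the clip's lip, around (152,207). I hold a little longer, then release upward.

```bash
python3 -m pendant '[[[0,0,0,0,0],[0,0,0,0,0],[0,0,0,0,0],[0,0,0,0,0],[0,0,0,-0.005,0],[0,0,0,-0.011,0],[0,0,0,-0.017,0],[0,0,0,-0.03,0]]]' && python3 -m pendant '[[[0,0,0,-0.03,0],[0,0,0,-0.06,0],[0,0,0,-0.09,0],[0,0,0,-0.09,0],[0,0,0,-0.09,0],[0,0,0,-0.09,0],[0,0,0,-0.09,0],[0,0,0,-0.09,0]]]'
python3 - <<'E'
from h import *
s=env.state();print(s["t"],s["eef_pos"],s["ft_force"],pointer(n=2)+.278)
a=cam("top");b=cam("side");cv2.imwrite("pics/final.png",np.hstack([cv2.resize(a["image"][150:360,80:410],(396,252)),cv2.resize(b["image"][150:410,190:450],(396,396))[:252]]) )
cv2.imwrite("pics/final.png",np.hstack([cv2.resize(a["image"][140:370,80:410],(400,300)),cv2.resize(b["image"][150:400,190:440],(400,300))]))
E
```

```text
t: 11.05
eef_pos: [470.9, 87.9, 91.3]
tcp_rot: [-3.142, 0.001, 0.263]
ft_force: [0.5, -0.2, 0.3]
opening: 0.005
t: 11.85
eef_pos: [471.0, 88.0, 180.6]
tcp_rot: [-3.141, 0.001, 0.263]
ft_force: [-0.6, 0.4, -0.3]
opening: 0.005
11.85 [471.0330469   88.0435209  180.56113496] [-0.62912997  0.41136562 -0.33906715] [0. 0.]
```

View pics/final.png

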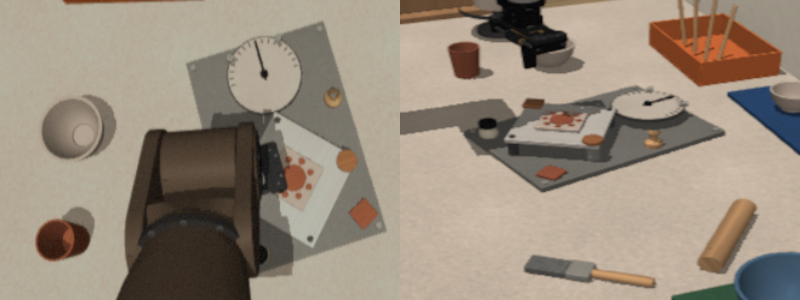

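The plate is level (pointer at 0.000), the arm is clear, and the stamp, tile, jar, bowl, cup and brush are all in place. Handing in.

```bash
python3 -c "
from cell import env
print(env.job_done())"
```

```text
the job is handed in; nothing more can be done
None
```

I pressed the round pad first, then the square pad, each with the closed fingertips until the pointer stood at its clip. Each was held there for more than a second and then released. The job was handed in at about 12 s.

| Pad | Pointer while held (reader) | Clip angle (estimated) |
|---|---|---|
| Round | about 0.65–0.67 rad | about 0.68 rad |
| Square | about 0.80–0.83 rad | about 0.87 rad |

- **After release:** the pointer read 0.000 after each press. At the end the arm was clear, with the fingertips at 180 mm and no load, and the loose things looked unmoved in the last pictures.
- **Disagreement:** my automatic pointer reader came out about 0.05 rad lower than the same angle taken from the pointer's tip in the picture. By the tip, the round press was about 0.70–0.72 rad and the square about 0.85–0.88 rad. Both ways put the pointer within the clip's half width of about 0.09 rad. The close-up pictures also showed it at the clip each time.

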